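# Punch the card, then hold the spring clip open over it

### The arm

A 6-joint arm with a two-finger parallel gripper is mounted at the origin on the work surface. World frame = base frame: x ahead of the robot, y to its left, z up, the work surface at z = 0. Lengths are in m, angles in rad, forces in N, time in s.
With the tool pointing down it reaches from about 0.425 to 0.95 m from the base axis. Payload 3.5 kg.
Tool frame: the origin (TCP) lies at the very end of the fingers, on their centre line; the grasp point (between the pads) lies 19 mm behind it (ctrl.grip_point_offset is the distance from the TCP to the grasp point, in m); z points along the fingers, y is the line along which they close (so a half turn about z gives the same grasp; the last joint's range is limited). The gripper opens to 85 mm and grips with 20 to 120 N. Pads are 22 mm wide; open, the fingers measure 114 mm over their backs; the gripper's body (76 mm by 85 mm) begins 54 mm behind the grasp point. The pads swing forward as they close: fully open they stand 13 mm farther back than shut.
Start: joints at [-1.468, 0.286, 1.577, -0, 1.279, -0.15], TCP at [0.169, -0.654, 0.231] pointing down, gripper open.
Joint ranges: [-2.77, 2.77], [-0.9, 2.22], [0.21, 2.48], [-1.53, 4.67], [0.24, 2.81], [-2.84, 2.84]. Speed limits (rad/s): [2.79, 2.79, 3.14, 3.14, 3.14, 3.14].

### API

Orientations are given as a unit quaternion [x, y, z, w].
In Python, from plant import ctrl gives the robot as it stands. The module is installed in compiled form; this text tells all that it offers.
- The arm moves only by the shell command python3 -m pendant 'ROWS' [OPENING] [FORCE]. ROWS is JSON, a list of rows, each an object of numbers: "dx", "dy", "dz": the shift along the tool's x, y, z in cm; "twist": the turn about the tool's z in degrees. A call has 1 to 10 rows; each row is the pose to reach, as a shift and turn from the pose commanded when the call began, along the tool's axes at that moment; what a row does not reach only later rows make up. A row lasts 1/8 s, in which the tool goes at most 62.5 mm and 10.7 degrees, less where a joint would pass 70% of its speed; a pose out of reach is approached as far as the arm can. A call with a gripper value outside its range is refused whole. OPENING is the opening in per cent of the stroke, from 0 (shut) to 100 (fully open), set as the call begins (- or left out, the last holds). The fingers move at their own pace and stop on an object; FORCE is the grip in N (left out, the last holds). Time passes only in rows, so rows that repeat a pose let the fingers close. It gives the time, the measured TCP pose, the force, the opening and the grip force at its end, in the units of the state.
- ctrl.get_state(): the state, without advancing time (a new reading comes with each control period).
- ctrl.read_camera(name): name is "side" or "top"; returns a dict with "img" (480x640x3 uint8, red, green, blue), "depth" (480x640 float32, m along the optical axis (not along the pixel's ray), 0 where there is no reading), "camera_matrix" (3x3 intrinsics, pixels), "distortion" ([k1, k2, p1, p2, k3] as OpenCV has them; the pictures are not rectified), "xyz" and "rotation" of the camera in the world. Camera axes: x right, y up, looking along -z (the intrinsics and any distortion apply to the point x, -y, -z); pixel columns grow to the right and rows downward; lengths in m; the calibration is good to about 2 mm. A picture is of the moment at which its call begins.
- ctrl.sign_off(): hands the job in; it is judged then, once.
The state is a dict: "time": time; "qpos": joint angles; "dq": joint speeds; "joint_efforts": joint torques, N m; "eef_pos": TCP position; "tcp_rot": TCP orientation; "contact_force": force on the tool from outside, world axes, zero at the start; "wrist_torque": the same for the moment, N m; "opening": opening from 0.0 (shut) to 1.0 (fully open); "finger_force": force on a finger pad.
Only numpy, scipy, OpenCV 4.12 (cv2) and the standard library are available. Lean on these libraries where they do the work, as an engineer would, in place of code of your own. Each camera call takes 0.05 s, during which the arm holds its last target. There are 200 camera calls.

### The job

Press the punch's red-padded pedal right down to its stop and let it come up again. Then squeeze the blue spring clip open, lift it off the clip rail and bring it over the middle of the yellow card's top edge, jaws down and wide open, so that the card's edge stands well inside the jaws, about half-way to the bridge, without being touched. Finish holding the clip there, still squeezed open and still, ready for papers to be tucked in; leave the other clips and the desk things where they are.

Things in the scene. Friction and masses are not known exactly. Their poses are not given: they have to be found in the camera images.
- clip_center (a point): The blue spring clip (clothes-peg action, loose, about 75 g), astride the clip rail, jaws down, handles up, in one of three places 75 mm apart beside a black and a red clip alike. This point: on its pivot, the middle of the clip. Its x runs across the jaws (the way the handles are squeezed), y along lips and rail, z up. Jaws reach 44 mm below the pivot; body 54 mm along y, lips 50 mm.
- clip_mouth (a point): Point on the blue clip's midline at lip height, 42 mm below the pivot, axes as the clip's. Fully squeezed, the lips stand about 26 mm apart, this point half-way between.
- clip_jaw (a joint): How far one half of the blue clip is turned open, rad: 0 shut on nothing, about 0.04 on the rail, 0.30 fully squeezed on a built-in stop, so a firm squeeze (40 N) does no harm. Pressed together 35 mm above the pivot, the handles need about 4 N a finger to begin and 8 N at the stop; let go, they spring back and the jaws shut.
- clip_mate (a joint): The same for the other half; the two halves always turn equally.
- clip: The blue clip's bridge, origin in the middle of its underside, 8 mm below the pivot: the card cannot go in deeper. The two handles, 34 mm wide (y), 3 mm thick, splay up to about 46 mm above the pivot, there 50 mm over the outside on the rail; fully squeezed they stand parallel, 24 mm over the outside, tops 50 mm above the pivot.
- clip_black: Black clip of the same shape on the rail, loose, to be left alone; origin 8 mm below its pivot.
- clip_red: Red clip of the same shape on the rail, loose, to be left alone; origin 8 mm below its pivot.
- rail: Clip rail, fixed: upright aluminium strip 5 mm thick (x), 240 mm long (y), top edge 85 mm above the desk, on a wooden foot 70 x 250 x 12 mm. Origin under its centre.
- punch: Grey desk punch, fixed, in which a card stands upright. Foot 20 mm high, from 100 mm in front (-x) to 70 mm behind and from 76 mm at +y to 186 mm at -y of the origin; a 60 mm high grey throat, 135 mm wide, round the card; the pedal at the -y side. Origin on the desk under the middle of the card.
- card_top (a point): Middle of the top edge of the yellow card with a blue band, upright in the punch, stiff and held fast: 3 mm thick (x), 105 mm wide (y), top edge 168 mm above the desk, 108 mm above the throat. Axes as the punch's.
- pedal_pad (a point): Centre of the top of the red pad (45 x 56 mm) at the front of the punch's steel pedal, which is hinged 105 mm behind it and slopes up to the front (-x). It moves with the pedal: about 97 mm above the desk when up; 62 mm, and 9 mm nearer the front, when down. It lies 135 mm to the -y side of the card's middle, about 51 mm in front of it when up.
- pedal (a joint): Angle of the punch pedal, rad: 0 up, 0.35 fully down on its stop. A spring lifts it again; about 4 N at the pad starts it, 7 N brings it to the stop.
- mug: White mug, radius 40 mm, 90 mm high, loose, to be left where it is. Origin at the centre of its underside.
- pen_pot: Black pen pot with pens, radius 36 mm, 95 mm high (pens to 140 mm), loose, to be left where it is. Origin at the centre of its underside.
- stapler: Black and grey stapler, 34 x 140 mm, 58 mm high, loose, to be left where it is. Origin at the centre of its underside.
- note_pad: Yellow sticky-note block, 76 x 76 x 18 mm, loose, to be left where it is. Origin at the centre of its underside.
- tape: Tape dispenser with blue core, 55 x 130 mm, 80 mm high, loose, to be left where it is. Origin at the centre of its underside.

How it is judged:
On the way, in this order (a step that is already met when the one before it is completed fails the run):
1. the pedal is pressed down to its stop by the gripper (value of joint pedal above 0.33 rad and contact force between any of the fingers, the arm and pedal above 1 N), for 0.1 s.
2. the pedal is let up again (value of joint pedal below 0.06 rad), for 0.1 s.
3. the blue clip is squeezed open and lifted clear of the rail (value of joint clip_jaw above 0.2 rad and height (world z) of clip_center above 0.14 m and contact force between the fingers and clip above 2 N and contact force between clip and rail below 0.1 N), for 0.2 s.
At the end, for the whole second after the job is handed in: Pedal up. Fingers hold the blue clip over 0.2 of 0.30 rad open, upright, parallel to the card within 0.2 rad; card edge 10-34 mm above the mouth point, within 9 mm of the jaws' midline and 25 mm of the card's middle; clip still, touching no card, punch or rail; other clips within 20 mm (value of joint each of clip_jaw, clip_mate above 0.2 rad and z of card_top in the frame of clip_mouth between 0.01 and 0.034 m and x of card_top in the frame of clip_mouth between -0.009 and 0.009 m and y of card_top in the frame of clip_mouth between -0.025 and 0.025 m and angle between the y axis of clip_mouth and the y axis of card_top, either way round below 0.2 rad and angle between clip_mouth's own z axis and vertical below 0.25 rad and height (world z) of clip_center above 0.17 m and contact force between the fingers and clip above 2 N and contact force between clip and punch below 0.5 N and contact force between clip and rail below 0.1 N and linear speed of clip below 0.03 m/s and value of joint pedal below 0.06 rad and distance of each of clip_black, clip_red from where it was at the start of the episode below 0.02 m); the arm keeps its last pose, push and grip.
It fails at once if the card or the punch is struck hard with the clip (over 12 N) (contact force between clip and punch above 12 N).
It fails at once if a desk thing is shoved more than 30 mm (distance of any of mug, pen_pot, stapler, note_pad, tape from where it was at the start of the episode above 0.03 m).
It also fails if it takes over 56 s, if anything falls off the work surface, if the arm or the gripper's body presses on something with over 40 N, if the wrist force passes 120 N, or if a joint passes its speed limit or range.

## Working session

There is one attempt and no reset: what is moved stays moved. The work goes in short steps, Python scripts to look and compute and a shell command to move; the robot and the scene stay as the last step left them, time stands still between calls to the robot, and variables do not carry over. Pictures are saved under pics/ and viewed, at most 10 in all, crops included, and the job is handed in when it is done.

```bash
mkdir -p pics; cat > h.py <<'E'
from plant import ctrl
import cv2, numpy as np
from scipy.spatial.transform import Rotation as R
def rot(c):
    r=np.array(c["rotation"],float)
    return r if r.shape==(3,3) else R.from_quat(r.ravel()).as_matrix()
def snap(name,fn=None):
    c=ctrl.read_camera(name)
    if fn: cv2.imwrite(fn,c["img"][:,:,::-1])
    return c
def rays(c,px):
    u=cv2.undistortPoints(np.array(px,float).reshape(-1,1,2),np.array(c["camera_matrix"],float),np.array(c["distortion"],float)).reshape(-1,2)
    return np.c_[u[:,0],-u[:,1],-np.ones(len(u))]
def pts(c,px):  # via depth
    px=np.array(px).astype(int); d=c["depth"][px[:,1],px[:,0]]
    P=rays(c,px)*d[:,None]
    return (P@rot(c).T+np.array(c["xyz"]))[d>0]
def plane(c,px,z):
    D=rays(c,px)@rot(c).T; o=np.array(c["xyz"])
    return o+D*((z-o[2])/D[:,2])[:,None]
def st():
    s=ctrl.get_state(); print("t",s["time"],"tcp",np.round(s["eef_pos"],4),"F",np.round(s["contact_force"],1),"op",s["opening"],"ff",s["finger_force"]); print(np.round(R.from_quat(s["tcp_rot"]).as_matrix(),3)); return s
E
python3 - <<'E'
from h import *
s=st()
for n in("side","top"):
    c=snap(n,f"pics/{n}1.png"); print(n,c["xyz"],np.round(rot(c),3).tolist(),c["depth"].shape,(c["depth"]>0).mean())
E
```

```text
t 0.0 tcp [ 0.1688 -0.6529  0.2299] F [ 0.1 -0.1 -0.2] op 1.0012167877215388 ff 0.0
[[ 0.968  0.25  -0.   ]
 [ 0.25  -0.968  0.002]
 [ 0.    -0.002 -1.   ]]
side [0.10615676 0.88013769 0.71840448] [[-0.91, 0.217, -0.354], [-0.416, -0.488, 0.768], [-0.006, 0.846, 0.534]] (480, 640) 0.9960677083333334
top [0.25757182 0.01607832 1.80588283] [[-0.012, 0.99, -0.143], [-1.0, -0.012, -0.006], [-0.007, 0.143, 0.99]] (480, 640) 0.9958919270833333
```

View pics/top1.png

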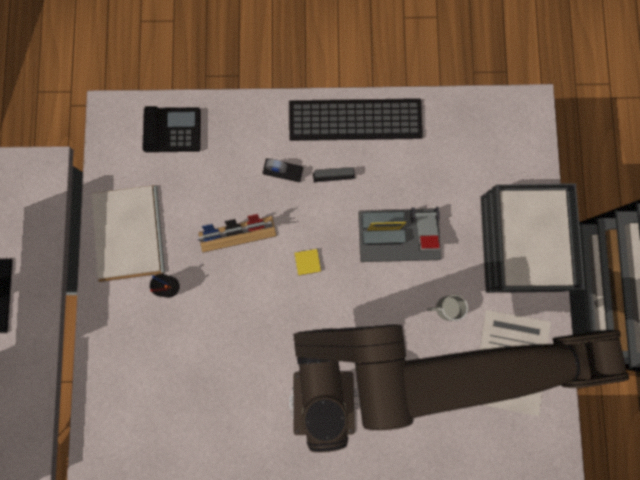

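View pics/side1.png

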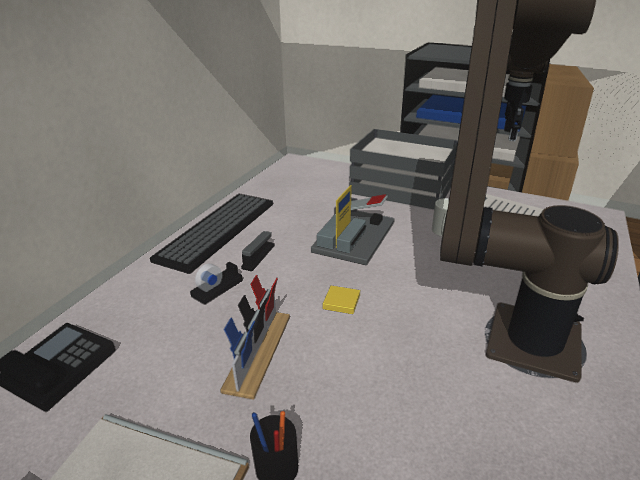

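Top view: blue clip at about (209,230), black (232,225), red (254,220); card at (388,226), red pad at (430,242), mug (452,307). The side view agrees: blue clip is nearest, at about (235,340).

```bash
cat > m.py <<'E'
from h import *
def mask(c,lo,hi,box):
    h=cv2.cvtColor(c["img"],cv2.COLOR_RGB2HSV); m=cv2.inRange(h,lo,hi); k=np.zeros_like(m); k[box[1]:box[3],box[0]:box[2]]=1
    v,u=np.nonzero(m*k); return np.c_[u,v]
def show(n,P):
    if len(P): print(n,len(P),"mean",np.round(P.mean(0),4),"min",np.round(np.percentile(P,3,axis=0),3),"max",np.round(np.percentile(P,97,axis=0),3))
    else: print(n,0)
def ax(P):
    w,v=np.linalg.eigh(np.cov(P[:,:2].T)); a=v[:,1]; return np.degrees(np.arctan2(a[1],a[0]))%180
E
python3 - <<'E'
from m import *
c=snap("top")
def both(n,lo,hi,box,zlo,zhi,c):
    P=pts(c,mask(c,lo,hi,box)); P=P[(P[:,2]>zlo)&(P[:,2]<zhi)]; show(n,P); 
    if len(P)>4: print("  ax",ax(P))
B=((100,100,40),(130,255,255)); Rr=((170,120,60),(180,255,255)); R0=((0,150,60),(8,255,255)); Y=((22,120,80),(34,255,255))
both("T blueclip",*B,(195,215,222,245),.02,.3,c)
both("T redclip",*R0,(243,210,266,232),.02,.3,c)
both("T pad",*R0,(415,230,445,255),.05,.2,c); both("T pad2",*Rr,(415,230,445,255),.05,.2,c)
both("T card",*Y,(360,215,412,240),.02,.3,c)
# punch foot region by height, rail foot wood
v,u=np.mgrid[200:270,350:450]; P=pts(c,np.c_[u.ravel(),v.ravel()]); Q=P[(P[:,2]>.012)&(P[:,2]<.03)]; show("foot",Q); print(cv2.minAreaRect((Q[:,:2]*1000).astype(np.float32)))
both("wood",(8,60,120),(22,255,255),(190,210,290,255),.006,.02,c)
v,u=np.mgrid[205:250,190:300]; P=pts(c,np.c_[u.ravel(),v.ravel()]); Q=P[(P[:,2]>.008)&(P[:,2]<.018)]; print("railfoot",cv2.minAreaRect((Q[:,:2]*1000).astype(np.float32)),len(Q))
s=snap("side")
both("S blue",*B,(215,310,255,370),.02,.3,s)
both("S card",*Y,(325,180,360,245),.02,.3,s)
both("S pad",*R0,(360,185,392,215),.05,.2,s);both("S pad2",*Rr,(360,185,392,215),.05,.2,s)
both("S wood",(8,60,90),(22,255,255),(215,305,295,405),.006,.02,s)
v,u=np.mgrid[305:400,215:295]; P=pts(s,np.c_[u.ravel(),v.ravel()]); Q=P[(P[:,2]>.008)&(P[:,2]<.017)]; print("S railfoot",cv2.minAreaRect((Q[:,:2]*1000).astype(np.float32)),len(Q))
v,u=np.mgrid[200:270,305:400]; P=pts(s,np.c_[u.ravel(),v.ravel()]); Q=P[(P[:,2]>.012)&(P[:,2]<.03)];print("S foot",cv2.minAreaRect((Q[:,:2]*1000).astype(np.float32)),len(Q))
S=cv2.resize(s["img"][180:410,210:400],None,fx=2.6,fy=2.6); cv2.imwrite("pics/sc.png",S[:,:,::-1])
E
```

```text
T blueclip 71 mean [0.5358 0.3483 0.1098] min [0.51  0.33  0.091] max [0.546 0.363 0.133]
  ax 9.884365416483917
T redclip 89 mean [0.5603 0.2074 0.1138] min [0.531 0.188 0.092] max [0.575 0.225 0.143]
  ax 17.81267398817363
T pad 194 mean [ 0.4939 -0.3378  0.0981] min [ 0.475 -0.362  0.088] max [ 0.512 -0.314  0.108]
  ax 88.6833871658244
T pad2 8 mean [ 0.4845 -0.3362  0.1024] min [ 0.478 -0.353  0.097] max [ 0.499 -0.322  0.107]
  ax 71.25720216899106
T card 127 mean [ 0.5428 -0.2018  0.1178] min [ 0.541 -0.251  0.051] max [ 0.546 -0.152  0.171]
  ax 91.55162603200345
foot 1830 mean [ 0.5034 -0.2509  0.0202] min [ 0.446 -0.381  0.013] max [ 0.611 -0.128  0.028]
((523.530029296875, -248.1709747314453), (294.1632995605469, 230.50221252441406), 85.80725860595703)
wood 710 mean [0.526  0.2717 0.0122] min [0.49  0.159 0.006] max [0.584 0.393 0.019]
  ax 102.07285601077115
railfoot ((562.2069702148438, 250.85491943359375), (360.25982666015625, 147.68304443359375), 89.52069091796875) 795
S blue 516 mean [0.5293 0.3504 0.1016] min [0.502 0.326 0.056] max [0.548 0.37  0.138]
  ax 158.39491
[... 524 characters left out ...]
array(c["camera_matrix"],float),np.array(c["distortion"],float)).reshape(-1,2)
      ~~~~~~~~~~~~~~~~~~~^^^^^^^^^^^^^^^^^^^^^^^^^^^^^^^^^^^^^^^^^^^^^^^^^^^^^^^^^^^^^^^^^^^^^^^^^^^^^^^^^^^^^^^^^^^^^^^^^^^^^^^
cv2.error: OpenCV(4.12.0) /io/opencv/modules/calib3d/src/undistort.dispatch.cpp:347: error: (-215:Assertion failed) CV_IS_MAT(_src) && CV_IS_MAT(_dst) && (_src->rows == 1 || _src->cols == 1) && (_dst->rows == 1 || _dst->cols == 1) && _src->cols + _src->rows - 1 == _dst->rows + _dst->cols - 1 && (CV_MAT_TYPE(_src->type) == CV_32FC2 || CV_MAT_TYPE(_src->type) == CV_64FC2) && (CV_MAT_TYPE(_dst->type) == CV_32FC2 || CV_MAT_TYPE(_dst->type) == CV_64FC2) in function 'cvUndistortPointsInternal'
```

```bash
python3 -m pendant '[{"dx":4,"dy":-2.2},{"dx":9.5,"dy":-5.4,"twist":-10},{"dx":15,"dy":-8.5,"twist":-20},{"dx":20.5,"dy":-11.6,"twist":-30},{"dx":26,"dy":-14.7,"twist":-40},{"dx":31.5,"dy":-17.8,"twist":-50},{"dx":36,"dy":-20.3,"twist":-60},{"dx":38.7,"dy":-21.8,"twist":-70},{"dx":38.7,"dy":-21.8,"twist":-76},{"dx":38.7,"dy":-21.8,"twist":-76}]' 0 20
python3 - <<'E'
from m import *
st()
s=snap("side")
B=((100,100,40),(130,255,255))
P=pts(s,mask(s,*B,(215,310,255,370))); P=P[P[:,2]>.02]
# profile of blue clip by height in rail frame
a=np.radians(12); ex=np.array([np.cos(a),np.sin(a)]); ey=np.array([-np.sin(a),np.cos(a)])
for z in np.arange(.04,.15,.01):
    Q=P[abs(P[:,2]-z)<.005]
    if len(Q)>3: print(round(z,3),len(Q),np.round([ (Q[:,:2]@ex).min(),(Q[:,:2]@ex).max(),(Q[:,:2]@ey).min(),(Q[:,:2]@ey).max()],4))
v,u=np.mgrid[305:400,215:295]; P=pts(s,np.c_[u.ravel(),v.ravel()]); Q=P[(P[:,2]>.010)&(P[:,2]<.015)&(P[:,0]<.65)]; print("S railfoot",cv2.minAreaRect((Q[:,:2]*1000).astype(np.float32)),len(Q))
S=cv2.resize(s["img"][180:410,210:400],None,fx=2.6,fy=2.6,interpolation=cv2.INTER_CUBIC); cv2.imwrite("pics/sc.png",S[:,:,::-1])
t=snap("top"); v,u=np.mgrid[205:255,190:285]; P=pts(t,np.c_[u.ravel(),v.ravel()]); Q=P[(P[:,2]>.009)&(P[:,2]<.016)]; print("T railfoot",cv2.minAreaRect((Q[:,:2]*1000).astype(np.float32)),len(Q))
E
```

```text
t 0.2 tcp [ 0.1688 -0.6531  0.2305] F [ 0.2 -0.2 -0.2] op 1.0006984956768927 ff 0.0
[[ 0.968  0.25  -0.   ]
 [ 0.25  -0.968  0.001]
 [ 0.    -0.001 -1.   ]]
0.05 13 [0.5788 0.5813 0.2069 0.2524]
0.06 36 [0.578  0.5801 0.2056 0.255 ]
0.07 36 [0.5771 0.5795 0.2049 0.2546]
0.08 41 [0.5769 0.5961 0.1812 0.2547]
0.09 62 [0.5739 0.5979 0.2051 0.2555]
0.1 94 [0.5712 0.6016 0.2023 0.256 ]
0.11 62 [0.5691 0.6044 0.2136 0.2481]
0.12 60 [0.5656 0.6066 0.213  0.2474]
0.13 62 [0.5627 0.6097 0.2136 0.2471]
0.14 46 [0.5617 0.6104 0.2102 0.2467]
S railfoot ((537.8279418945312, 276.0928649902344), (68.26744079589844, 250.77584838867188), 10.43326473236084) 1240
T railfoot ((553.7902221679688, 271.4722595214844), (306.036865234375, 162.05433654785156), 88.18326568603516) 620$[0]: bad value
```

View pics/sc.png

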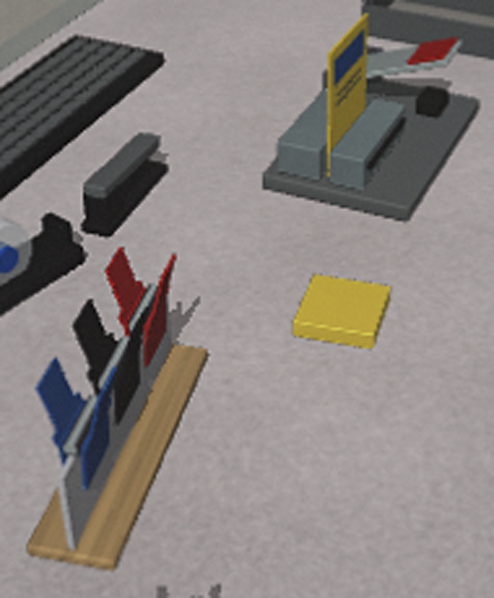

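The close crop shows the blue clip at the near end of the rail with both handles clear. The move was refused; I'll retry with all four keys in every row.

```bash
python3 -m pendant '[{"dx":4,"dy":-2.2,"dz":0,"twist":0},{"dx":9.5,"dy":-5.4,"dz":0,"twist":-10},{"dx":15,"dy":-8.5,"dz":0,"twist":-20},{"dx":20.5,"dy":-11.6,"dz":0,"twist":-30},{"dx":26,"dy":-14.7,"dz":0,"twist":-40},{"dx":31.5,"dy":-17.8,"dz":0,"twist":-50},{"dx":36,"dy":-20.3,"dz":0,"twist":-60},{"dx":38.7,"dy":-21.8,"dz":0,"twist":-70},{"dx":38.7,"dy":-21.8,"dz":0,"twist":-76},{"dx":38.7,"dy":-21.8,"dz":0,"twist":-76}]' 0 20
python3 -c "
from h import *
st()"
```

```text
time: 1.55
eef_pos: [0.4893, -0.3452, 0.2313]
tcp_rot: [0.704, 0.71, -0.0, -0.0]
contact_force: [-0.5, -0.2, -0.2]
opening: 0.001
finger_force: 0.0
t 1.55 tcp [ 0.4893 -0.3452  0.2313] F [-0.5 -0.2 -0.2] op 0.0011194030903966625 ff 0.0
[[-0.008  1.    -0.   ]
 [ 1.     0.008 -0.   ]
 [-0.    -0.    -1.   ]]
```

```bash
python3 -m pendant '[{"dx":0,"dy":0,"dz":5,"twist":0},{"dx":0,"dy":0,"dz":10,"twist":0},{"dx":0,"dy":0,"dz":12.5,"twist":0},{"dx":0,"dy":-0.2,"dz":14,"twist":0},{"dx":0,"dy":-0.4,"dz":15.5,"twist":0},{"dx":0,"dy":-0.5,"dz":16.5,"twist":0},{"dx":0,"dy":-0.5,"dz":17.1,"twist":0},{"dx":0,"dy":-0.5,"dz":17.4,"twist":0},{"dx":0,"dy":-0.5,"dz":17.4,"twist":0}]'
```

```text
time: 2.68
eef_pos: [0.4836, -0.3469, 0.0616]
tcp_rot: [0.704, 0.71, -0.001, -0.001]
contact_force: [-9.8, 5.4, 17.9]
opening: 0.007
finger_force: 9.0
```

```bash
python3 -m pendant '[{"dx":0,"dy":0,"dz":0.3,"twist":0},{"dx":0,"dy":0,"dz":0.3,"twist":0},{"dx":0,"dy":0,"dz":0.3,"twist":0}]'
python3 - <<'E'
from m import *
s=snap("side","pics/ped.png"); cv2.imwrite("pics/ped.png",cv2.resize(s["img"][170:270,300:400],None,fx=4,fy=4)[:,:,::-1])
E
```

```text
time: 3.05
eef_pos: [0.4837, -0.347, 0.0611]
tcp_rot: [0.704, 0.71, -0.001, -0.001]
contact_force: [-13.8, 8.4, 29.2]
opening: 0.001
finger_force: 14.6
```

View pics/ped.png

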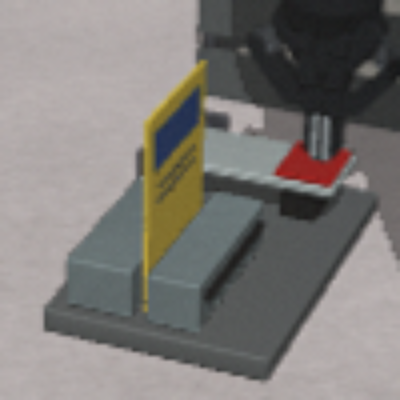

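Pedal is flat on its stop (pad at about (315,165) in the crop). Let it up and go over to the clip.

```bash
python3 -m pendant '[{"dx":0,"dy":0.2,"dz":-2,"twist":0},{"dx":0,"dy":0.5,"dz":-5,"twist":0},{"dx":0,"dy":0,"dz":-11,"twist":0},{"dx":0,"dy":0,"dz":-17,"twist":0},{"dx":0,"dy":0,"dz":-20,"twist":0},{"dx":3,"dy":0,"dz":-22,"twist":0},{"dx":9,"dy":0,"dz":-22,"twist":0},{"dx":15,"dy":0,"dz":-22,"twist":0},{"dx":21,"dy":0,"dz":-22,"twist":0},{"dx":27,"dy":1,"dz":-22,"twist":0}]' 100
python3 -m pendant '[{"dx":6,"dy":0.5,"dz":0,"twist":0},{"dx":12,"dy":1,"dz":0,"twist":0},{"dx":18,"dy":1.5,"dz":0,"twist":-3},{"dx":24,"dy":2,"dz":0,"twist":-6},{"dx":30,"dy":2,"dz":0,"twist":-9},{"dx":34,"dy":2,"dz":0,"twist":-11},{"dx":34,"dy":2,"dz":0,"twist":-11},{"dx":34,"dy":2,"dz":0,"twist":-11}]'
python3 - <<'E'
from m import *
st()
for n in("top","side"):
    c=snap(n,f"pics/{n}2.png"); Rr=((0,150,60),(8,255,255)); bx=(415,230,445,255) if n=="top" else (360,185,392,215)
    P=pts(c,mask(c,*Rr,bx)); P=P[P[:,2]>.03]; show("pad",P)
    P=pts(c,mask(c,(22,120,80),(34,255,255),(360,215,412,240) if n=="top" else (325,175,360,245))); show("card",P); Q=P[P[:,2]>.15]; show("cardtop",Q); print(ax(P))
E
```

```text
time: 4.35
eef_pos: [0.4917, -0.0742, 0.2752]
tcp_rot: [0.705, 0.709, 0.001, 0.001]
contact_force: [1.5, 0.0, -0.5]
opening: 1.003
finger_force: 0.0
time: 5.35
eef_pos: [0.5091, 0.2641, 0.2745]
tcp_rot: [0.633, 0.774, 0.0, 0.0]
contact_force: [0.0, -0.2, -0.5]
opening: 1.002
finger_force: 0.0
t 5.35 tcp [0.5091 0.2641 0.2745] F [ 0.  -0.2 -0.5] op 1.0018816240667172 ff 0.0
[[-0.198  0.98   0.001]
 [ 0.98   0.198 -0.   ]
 [-0.     0.001 -1.   ]]
pad 197 mean [ 0.4937 -0.3381  0.0978] min [ 0.475 -0.362  0.088] max [ 0.512 -0.313  0.109]
card 71 mean [ 0.5449 -0.2084  0.1543] min [ 0.542 -0.253  0.055] max [ 0.565 -0.155  0.171]
cardtop 60 mean [ 0.5435 -0.2056  0.1646] min [ 0.542 -0.248  0.155] max [ 0.546 -0.155  0.172]
91.31446624135002
pad 99 mean [ 0.4925 -0.3319  0.098 ] min [ 0.473 -0.361  0.09 ] max [ 0.512 -0.309  0.105]
card 399 mean [ 0.5417 -0.1929  0.1039] min [ 0.54  -0.249  0.053] max [ 0.544 -0.147  0.168]
cardtop 78 mean [ 0.5418 -0.194   0.1628] min [ 0.54  -0.248  0.153] max [ 0.545 -0.147  0.17 ]
90.5539234299994
```

View pics/side2.png

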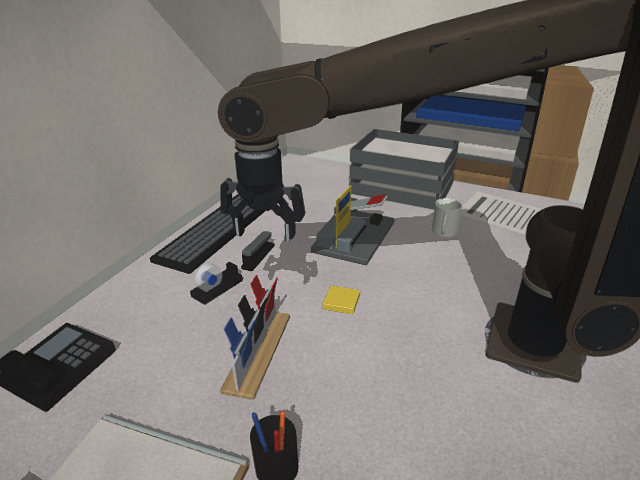

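```bash
python3 -m pendant '[{"dx":5,"dy":2,"dz":0,"twist":0},{"dx":7.9,"dy":3.2,"dz":2,"twist":0},{"dx":7.9,"dy":3.2,"dz":6,"twist":0},{"dx":7.9,"dy":3.2,"dz":10,"twist":0},{"dx":7.9,"dy":3.2,"dz":13,"twist":0},{"dx":7.9,"dy":3.2,"dz":15,"twist":0},{"dx":7.9,"dy":3.2,"dz":16.4,"twist":0},{"dx":7.9,"dy":3.2,"dz":16.4,"twist":0}]'
python3 - <<'E'
from m import *
st()
s=snap("side"); cv2.imwrite("pics/g.png",cv2.resize(s["img"][230:410,170:330],None,fx=3.3,fy=3.3,interpolation=cv2.INTER_CUBIC)[:,:,::-1])
E
```

```text
time: 6.45
eef_pos: [0.5244, 0.3478, 0.1098]
tcp_rot: [0.633, 0.774, -0.0, -0.0]
contact_force: [0.2, 0.1, 0.4]
opening: 1.004
finger_force: 0.0
t 6.45 tcp [0.5244 0.3478 0.1098] F [0.2 0.1 0.4] op 1.0044917711082526 ff 0.0
[[-0.198  0.98  -0.001]
 [ 0.98   0.198 -0.   ]
 [-0.    -0.001 -1.   ]]
```

View pics/g.png

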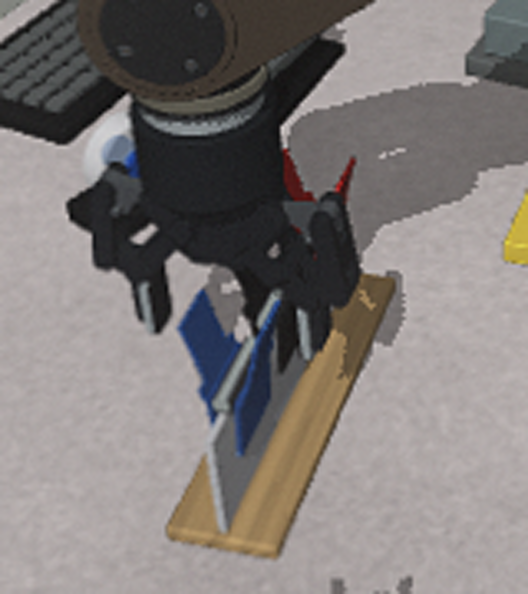

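Fingers stand on both sides of the blue handles (fingertips (150,320) and (310,345), handles (195,300)/(275,300)); close.

```bash
python3 -m pendant '[{"dx":0,"dy":0,"dz":0,"twist":0},{"dx":0,"dy":0,"dz":0,"twist":0},{"dx":0,"dy":0,"dz":0,"twist":0},{"dx":0,"dy":0,"dz":0,"twist":0},{"dx":0,"dy":0,"dz":0,"twist":0},{"dx":0,"dy":0,"dz":0,"twist":0},{"dx":0,"dy":0,"dz":0,"twist":0},{"dx":0,"dy":0,"dz":0,"twist":0}]' 0 40
```

```text
time: 7.5
eef_pos: [0.5264, 0.3494, 0.1148]
tcp_rot: [0.633, 0.774, 0.002, 0.001]
contact_force: [-2.1, -0.6, 10.6]
opening: 0.263
finger_force: 41.0
```

```bash
python3 -m pendant '[{"dx":0,"dy":0,"dz":-1,"twist":0},{"dx":0,"dy":0,"dz":-3,"twist":0},{"dx":0,"dy":0,"dz":-6,"twist":0},{"dx":0,"dy":0,"dz":-10,"twist":0},{"dx":0,"dy":0,"dz":-14,"twist":0},{"dx":0,"dy":0,"dz":-17,"twist":0},{"dx":0,"dy":0,"dz":-17,"twist":0},{"dx":0,"dy":0,"dz":-17,"twist":0}]'
python3 - <<'E'
from m import *
st()
s=snap("side"); cv2.imwrite("pics/l.png",cv2.resize(s["img"][170:400,150:320],None,fx=2.6,fy=2.6,interpolation=cv2.INTER_CUBIC)[:,:,::-1])
a=np.radians(11.4); ex=np.array([np.cos(a),np.sin(a)]); ey=np.array([-np.sin(a),np.cos(a)])
P=pts(s,mask(s,(100,100,30),(130,255,255),(205,200,290,380))); P=P[(P[:,2]>.1)&(P[:,1]>.3)]
for z in np.arange(.16,.33,.01):
    Q=P[abs(P[:,2]-z)<.005]
    if len(Q)>3: print(round(z,3),len(Q),np.round([ (Q[:,:2]@ex).min(),(Q[:,:2]@ex).max(),(Q[:,:2]@ey).min(),(Q[:,:2]@ey).max(),Q[:,2].min()],4))
t=ctrl.get_state()["eef_pos"][:2]; print("tcp",t@ex,t@ey)
E
```

```text
time: 8.5
eef_pos: [0.5238, 0.348, 0.2789]
tcp_rot: [0.633, 0.774, -0.001, -0.0]
contact_force: [0.1, 0.1, -1.9]
opening: 0.26
finger_force: 39.5
t 8.5 tcp [0.5238 0.348  0.2789] F [ 0.1  0.1 -1.9] op 0.26039452408622576 ff 39.52885866165161
[[-0.199  0.98  -0.002]
 [ 0.98   0.199 -0.001]
 [-0.    -0.002 -1.   ]]
0.22 70 [0.5608 0.5973 0.2106 0.2618 0.2176]
0.23 111 [0.5621 0.5979 0.2101 0.261  0.2252]
0.24 110 [0.5648 0.5948 0.2103 0.2602 0.2352]
0.25 98 [0.5672 0.5928 0.2098 0.2605 0.2451]
0.26 133 [0.5682 0.5934 0.2086 0.2609 0.2551]
0.27 106 [0.5682 0.593  0.2099 0.2599 0.265 ]
0.28 63 [0.5692 0.5919 0.22   0.2531 0.2751]
0.29 64 [0.5689 0.593  0.219  0.2517 0.2852]
0.3 66 [0.5687 0.5917 0.2185 0.2538 0.2955]
0.31 32 [0.5693 0.5932 0.2185 0.2528 0.3051]
tcp 0.5820195704381725 0.23756485158326568
```

View pics/l.png

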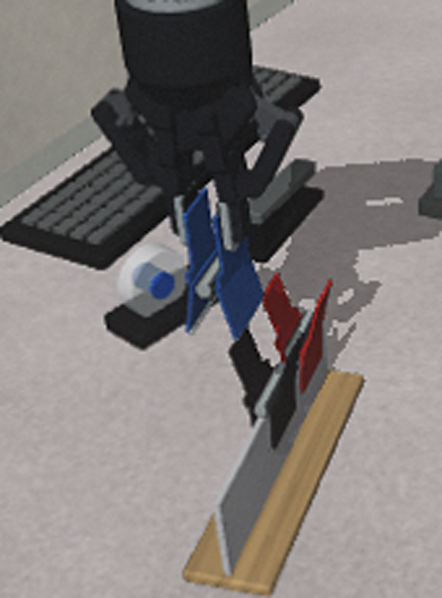

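The clip is held squeezed, upright and clear of the rail (jaws at about (215,310) in the crop); the other clips are still in place. Carry to above the card.

```bash
python3 -m pendant '[{"dx":-2,"dy":-0.3,"dz":-1,"twist":0},{"dx":-6,"dy":-1,"dz":-1,"twist":0},{"dx":-11,"dy":-1.8,"dz":-1,"twist":2},{"dx":-16,"dy":-2.6,"dz":-1,"twist":4},{"dx":-21,"dy":-3.4,"dz":-1,"twist":6},{"dx":-26,"dy":-4.3,"dz":-1,"twist":8},{"dx":-31,"dy":-5.1,"dz":-1,"twist":10},{"dx":-36,"dy":-5.9,"dz":-1,"twist":11},{"dx":-41,"dy":-6.7,"dz":-1,"twist":11},{"dx":-45,"dy":-7.4,"dz":-1,"twist":11}]'
python3 -m pendant '[{"dx":-3,"dy":0.1,"dz":0,"twist":0},{"dx":-6,"dy":0.2,"dz":0,"twist":0},{"dx":-8,"dy":0.3,"dz":0,"twist":0},{"dx":-9,"dy":0.3,"dz":0,"twist":0},{"dx":-9,"dy":0.3,"dz":0,"twist":0},{"dx":-9,"dy":0.3,"dz":0,"twist":0}]'
cat > look.py <<'E'
from m import *
st()
for n,bb,cb in(("side",(310,130,380,200),(325,170,360,245)),("top",(355,190,415,245),(355,190,415,245))):
    s=snap(n)
    P=pts(s,mask(s,(100,100,30),(130,255,255),bb)); P=P[(P[:,2]>(.15))]
    C=pts(s,mask(s,(22,120,80),(34,255,255),cb)); show(n+" card",C); show("clip",P)
    if n=="side":
        for z in np.arange(.12,.33,.01):
            Q=P[abs(P[:,2]-z)<.005]
            if len(Q)>3: print(round(z,3),len(Q),np.round([*Q.min(0)[:2],*Q.max(0)[:2],Q[:,2].min()],4))
        cv2.imwrite("pics/c.png",cv2.resize(s["img"][110:270,280:420],None,fx=3.7,fy=3.7,interpolation=cv2.INTER_CUBIC)[:,:,::-1])
E
python3 look.py
```

```text
time: 9.8
eef_pos: [0.5405, -0.1103, 0.29]
tcp_rot: [0.705, 0.709, -0.0, -0.0]
contact_force: [1.0, 0.2, -1.3]
opening: 0.264
finger_force: 39.5
time: 10.55
eef_pos: [0.5453, -0.1966, 0.2903]
tcp_rot: [0.704, 0.71, 0.0, -0.0]
contact_force: [-0.6, 0.1, -0.2]
opening: 0.262
finger_force: 39.5
t 10.55 tcp [ 0.5453 -0.1966  0.2903] F [-0.6  0.1 -0.2] op 0.2622397379627074 ff 39.535560607910156
[[-0.009  1.    -0.   ]
 [ 1.     0.009  0.   ]
 [ 0.    -0.    -1.   ]]
side card 417 mean [ 0.5428 -0.1961  0.104 ] min [ 0.54  -0.251  0.054] max [ 0.544 -0.148  0.167]
clip 337 mean [ 0.5402 -0.1947  0.2661] min [ 0.525 -0.223  0.231] max [ 0.558 -0.175  0.316]
0.15 8 [ 0.5401 -0.2317  0.5422 -0.1901  0.1504]
0.23 17 [ 0.5239 -0.22    0.5591 -0.1752  0.2289]
0.24 53 [ 0.5231 -0.2268  0.5585 -0.173   0.2352]
0.25 46 [ 0.5263 -0.2241  0.5565 -0.1731  0.2452]
0.26 36 [ 0.5288 -0.2213  0.5539 -0.1733  0.2552]
0.27 48 [ 0.5303 -0.2237  0.5533 -0.1729  0.2652]
0.28 46 [ 0.5297 -0.2244  0.5542 -0.1747  0.275 ]
0.29 24 [ 0.5309 -0.2114  0.5545 -0.182   0.2852]
0.3 22 [ 0.5313 -0.2089  0.5552 -0.1822  
[... 423 characters left out ...]
array(c["camera_matrix"],float),np.array(c["distortion"],float)).reshape(-1,2)
      ~~~~~~~~~~~~~~~~~~~^^^^^^^^^^^^^^^^^^^^^^^^^^^^^^^^^^^^^^^^^^^^^^^^^^^^^^^^^^^^^^^^^^^^^^^^^^^^^^^^^^^^^^^^^^^^^^^^^^^^^^^
cv2.error: OpenCV(4.12.0) /io/opencv/modules/calib3d/src/undistort.dispatch.cpp:347: error: (-215:Assertion failed) CV_IS_MAT(_src) && CV_IS_MAT(_dst) && (_src->rows == 1 || _src->cols == 1) && (_dst->rows == 1 || _dst->cols == 1) && _src->cols + _src->rows - 1 == _dst->rows + _dst->cols - 1 && (CV_MAT_TYPE(_src->type) == CV_32FC2 || CV_MAT_TYPE(_src->type) == CV_64FC2) && (CV_MAT_TYPE(_dst->type) == CV_32FC2 || CV_MAT_TYPE(_dst->type) == CV_64FC2) in function 'cvUndistortPointsInternal'
```

View pics/c.png

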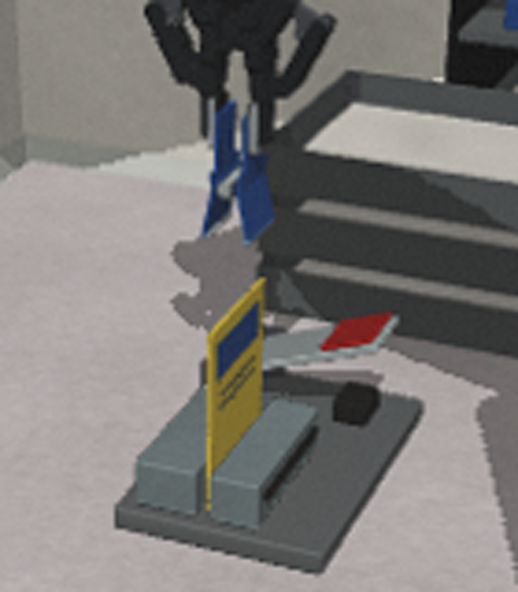

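The clip hangs open above the card (jaws at (205-270,235), card edge at (235,305)), about centred; it needs about 1 mm in x. Lower it slowly.

```bash
python3 -m pendant '[{"dx":0,"dy":0.1,"dz":1,"twist":0},{"dx":0,"dy":0.1,"dz":2.5,"twist":0},{"dx":0,"dy":0.1,"dz":4,"twist":0},{"dx":0,"dy":0.1,"dz":5.2,"twist":0},{"dx":0,"dy":0.1,"dz":6.2,"twist":0},{"dx":0,"dy":0.1,"dz":7.2,"twist":0},{"dx":0,"dy":0.1,"dz":8,"twist":0},{"dx":0,"dy":0.1,"dz":8.4,"twist":0},{"dx":0,"dy":0.1,"dz":8.4,"twist":0},{"dx":0,"dy":0.1,"dz":8.4,"twist":0}]'
python3 - <<'E'
from m import *
s=snap("side"); P=pts(s,mask(s,(100,100,30),(130,255,255),(310,130,380,240))); P=P[P[:,2]>.1]
for z in np.arange(.13,.25,.01):
    Q=P[abs(P[:,2]-z)<.005]
    if len(Q)>3: print(round(z,3),len(Q),np.round([*Q.min(0)[:2],*Q.max(0)[:2],Q[:,2].min()],4))
show("card",pts(s,mask(s,(22,120,80),(34,255,255),(325,170,360,245))))
show("pad",pts(s,mask(s,(0,150,60),(8,255,255),(360,185,392,215))))
cv2.imwrite("pics/f.png",cv2.resize(s["img"][140:260,300:410],None,fx=5,fy=5,interpolation=cv2.INTER_CUBIC)[:,:,::-1]); st()
E
```

```text
time: 11.9
eef_pos: [0.5466, -0.1975, 0.2068]
tcp_rot: [0.704, 0.71, 0.0, 0.0]
contact_force: [0.0, 0.5, -0.7]
opening: 0.261
finger_force: 39.5
0.13 13 [ 0.5396 -0.2039  0.5425 -0.1636  0.1282]
0.14 20 [ 0.5396 -0.2038  0.5431 -0.1628  0.1351]
0.15 44 [ 0.5244 -0.2213  0.5611 -0.1605  0.1455]
0.16 45 [ 0.5262 -0.2246  0.5587 -0.1714  0.155 ]
0.17 39 [ 0.5287 -0.2249  0.5594 -0.1745  0.1651]
0.18 35 [ 0.5299 -0.2207  0.5552 -0.176   0.1753]
0.19 56 [ 0.5312 -0.2259  0.5557 -0.1733  0.1853]
0.2 33 [ 0.5317 -0.2198  0.5575 -0.1742  0.1951]
0.21 17 [ 0.5319 -0.21    0.5552 -0.1817  0.205 ]
0.22 17 [ 0.532  -0.2083  0.5564 -0.181   0.2152]
0.23 24 [ 0.5327 -0.2131  0.5575 -0.1828  0.2251]
card 355 mean [ 0.5417 -0.1884  0.0968] min [ 0.54  -0.249  0.054] max [ 0.544 -0.148  0.167]
pad 101 mean [ 0.4927 -0.3325  0.0979] min [ 0.473 -0.36   0.09 ] max [ 0.512 -0.307  0.105]
t 11.95 tcp [ 0.5466 -0.1975  0.2069] F [ 0.4  0.1 -0.3] op 0.2597134620751808 ff 39.53660488128662
[[-0.008  1.     0.001]
 [ 1.     0.008 -0.001]
 [-0.001  0.001 -1.   ]]
```

View pics/f.png

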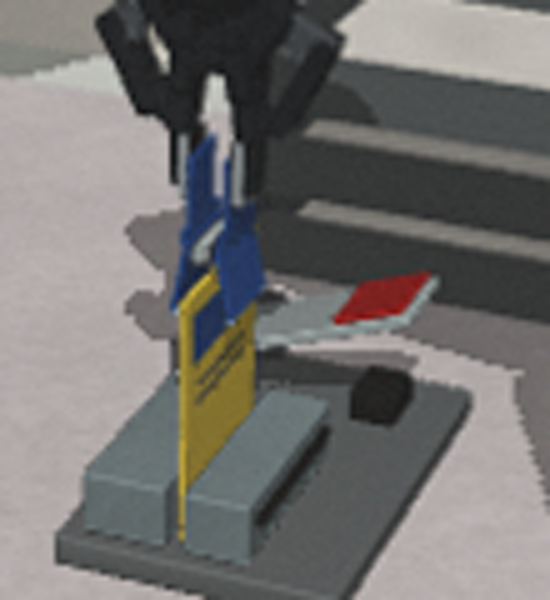

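The card edge (about (205,285)) stands between the blue jaws. The lips span x 0.524–0.561 with the card at 0.542, the edge is about 20 mm above the mouth, nothing is touching, and the pedal is up. Hand in.

```bash
python3 -c "
from h import *
print(ctrl.sign_off())"
```

```text
the job is handed in; nothing more can be done
None
```

I pressed the pedal to its stop and let it up, then lifted the blue clip off the rail and handed in with it held squeezed open and still over the middle of the yellow card. The card edge was about 20 mm inside the jaws, with no contact showing; the hand-in gave no pass or fail result.

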